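# Two-key interlock reset

### The job

Reset the station's interlock: with a fingertip push the sliding hood fully back, away from the front of the box, to uncover the keys. Then press the two square keys down together with the two fingertips, hold both fully down for at least two seconds, and let them come up again. Do not press one square key alone, do not press the small round key between them, leave the hood open, and leave the gold package, the bottle and the marker where they are.

Things in the scene. Friction and masses are not known exactly. Their poses are not given: they have to be found in the camera images.
- console: Fixed light grey station, 190 (x) x 130 (y) x 40 mm high, turned up to 0.35 rad. Origin: centre of its underside; +x from the key end (front, nearer the robot) to the rear, +y left, z up. Key row at x = -58 mm: square keys at y = +27 and -27 mm, small round key at y = 0, all under the hood at first. Rails along both long sides at y = +-60 mm, 7 mm proud of the top.
- hood (a joint): Slide of the white metal hood along the station's +x: 0 = forward over the keys, 0.090 m = fully back at its stop; starts at 0 to 0.012, friction about 2 N, stays where left. Hood 92 (x) x 112 (y) mm, from 40 to 82 mm above the bench, too big to pinch: push its flat upright front wall. Fully back, that wall stands 54 mm behind the key centres.
- hood_front (a point): Centre of the outer face of the hood's front wall, 64 mm above the bench, moving with the hood; the wall spans 112 mm across and 42 to 82 mm above the bench. Push it along the station's +x. The pushing fingertip passes over the keys, so keep it above their tops (52 mm above the bench).
- key_left_top (a point): Centre of the top face of the left square key, a black cap 22 x 22 mm, 12 mm proud of the station's top (52 mm above the bench) when up. Same axes as the station. The two square keys are 54 mm apart, centre to centre, across the station.
- key_right_top (a point): Centre of the top face of the right square key, same as the left one.
- key_left (a joint): Travel of the left square key: 0 = up, 0.006 m = fully down. It springs back; about 1.4 N starts it and 4.5 N holds it fully down.
- key_right (a joint): Travel of the right square key, same as the left one.
- key_middle (a joint): Travel of the small round key midway between the square ones, 14 mm across, only 4 mm proud of the station's top: 0 = up, 0.003 m = down. It must stay up.
- package: Loose gold metal package, 29 x 48 x 16 mm, beside the station on its left, toward the rear. Origin: centre of its underside.
- dropper: Loose white plastic bottle with blue cap, 40 mm across, 105 mm high, beside the station on its right, toward the rear. Origin: centre of its underside.
- marker: Loose felt marker lying along the station's left side, 134 mm long, 14 mm thick. Origin: centre of its underside.
- microscope: Fixed tall microscope left of the station, never moved: head and eyepieces fill world x 0.28 to 0.70, y 0.24 to 0.37, z 0.07 to 0.37; behind them a base pad 19 mm high from x 0.68, y 0.03. An arm that starts beyond it must go round in front or over it. Right of the station a fixed draped chair back fills x below 0.475, y -0.31 to -0.17, up to z 0.26. Keep clear of both.

How it is judged:
On the way, in this order (a step that is already met when the one before it is completed fails the run):
1. the hood is pushed back (at least 80 of 90 mm) (value of joint hood above 0.08 m), for 0.2 s.
2. both square keys are held down together (at least 4.5 of 6 mm) for two seconds (value of joint each of key_left, key_right above 0.0045 m), for 1.9 s.
At the end, for the whole second after the job is handed in: The hood is still back (at least 75 of 90 mm), all three keys are up (within 1 mm), and the package, bottle and marker are within 20 mm of where they stood (value of joint hood above 0.075 m and value of joint each of key_left, key_right, key_middle below 0.001 m and distance of each of package, dropper, marker from where it was at the start of the episode below 0.02 m); the robot touches nothing.
It fails at once if one square key is pressed (over 4.5 mm) while the other is up (under 1 mm) ((value of joint key_left above 0.0045 m and value of joint key_right below 0.001 m) or (value of joint key_right above 0.0045 m and value of joint key_left below 0.001 m)).
It fails at once if the small round key is pressed (over 1.5 mm) (value of joint key_middle above 0.0015 m).
It fails at once if the gold package is displaced or lifted by more than 20 mm (distance of package from where it was at the start of the episode above 0.02 m).
It fails at once if the dropper bottle is displaced or lifted by more than 20 mm (distance of dropper from where it was at the start of the episode above 0.02 m).
It fails at once if the marker is displaced or lifted by more than 20 mm (distance of marker from where it was at the start of the episode above 0.02 m).
It also fails if it takes over 48 s, if anything falls off the work surface, if the arm or the gripper's body presses on something with over 40 N, if the wrist force passes 120 N, or if a joint passes its speed limit or range.

### The arm

A 6-joint arm with a two-finger parallel gripper is mounted at the origin on a cart in front of the work surface, level with it; the furniture and walls round the work are solid. World frame = base frame: x ahead of the robot, y to its left, z up, the work surface at z = 0. Lengths are in m, angles in rad, forces in N, time in s.
With the tool pointing down it reaches from about 0.375 to 0.9 m from the base axis. Payload 3.1 kg.
Tool frame: the origin (TCP) lies at the very end of the fingers, on their centre line; the grasp point (between the pads) lies 19 mm behind it; z points along the fingers, y is the line along which they close (so a half turn about z gives the same grasp; the last joint's range is limited). The gripper opens to 87 mm and grips with 3 to 60 N. Pads are 19 mm wide; open, the fingers measure 117 mm over their backs; the gripper's body (75 mm by 190 mm) begins 51 mm behind the grasp point.
Start: joints at [-0.178, 0.527, 1.433, -0, 1.181, -0.178], TCP at [0.625, 0, 0.223] pointing down, gripper open.
Joint ranges: [-3.08, 3.08], [-0.75, 2.2], [0.22, 2.44], [-1.43, 4.57], [0, 2.65], [-2.85, 2.85]. Speed limits (rad/s): [2.79, 2.79, 3.14, 3.14, 3.14, 3.14].

### API

Orientations are given as a unit quaternion [x, y, z, w].
In Python, from rig import robot gives the robot as it stands. The module is installed in compiled form; this text tells all that it offers.
- The arm moves only by the tool play_rows, never from a script. Its argument "steps" is one flat list of numbers, 5 for each row, row after row: the opening, from -1 (shut) to 1 (fully open), then the shift along the tool's x, y, z as a fraction of full scale, then the turn about the tool's z as a fraction of full scale. In form: [claw, tx, ty, tz, twist, claw, tx, ty, tz, twist, ...]. A call has exactly 10 rows; each row shifts and turns the commanded pose from where the row before left it, along the tool's axes as they then stand; what a row does not reach is not made up. Full scale, the value 1, is 0.03 m for a shift and 0.1 rad for a turn. A row lasts 1/10 s, in which the tool goes at most 50 mm and 8.59 degrees, less where a joint would pass 70% of its speed; a pose out of reach is approached as far as the arm can. A call with a number of a shift or a turn outside -1 to 1 is refused whole. A call with a gripper value outside its range is refused whole. The fingers move at their own pace and stop on an object; "grip_force" is the grip in N (left out, the last holds). Time passes only in rows, so rows that do not move let the fingers close, or fill a call up. It gives the time, the measured TCP pose, the force, the opening and the grip force at its end, in the units of the state.
- robot.get_obs(): the state, without advancing time (a new reading comes with each control period).
- robot.camera(name): name is "scene" or "side" or "wrist"; returns a dict with "image" (400x640x3 uint8, red, green, blue), "mtx" (3x3 intrinsics, pixels), "rvec" (rotation vector, rad) and "tvec" (3), from world to camera coordinates, as OpenCV has them. Camera axes: x right, y down, z forward; pixel columns grow to the right and rows downward; lengths in m; the calibration is good to about 2 mm. A picture is of the moment at which its call begins. There is no depth.
- robot.hand_in(): hands the job in; it is judged then, once.
The state is a dict: "time": time; "q": joint angles; "joint_velocities": joint speeds; "joint_torque": joint torques, N m; "position": TCP position; "tool_rot": TCP orientation; "ft_force": force on the tool from outside, world axes, zero at the start; "moment": the same for the moment, N m; "grip_width": finger opening in m; "grip_force": force on a finger pad.
Only numpy, scipy, OpenCV 4.12 (cv2) and the standard library are available. Lean on these libraries where they do the work, as an engineer would, in place of code of your own. Each camera call takes 0.05 s, during which the arm holds its last target. There are 200 camera calls.

## Working session

There is one attempt and no reset: what is moved stays moved. The work goes in short steps, Python scripts to look and compute and a tool call to move; the robot and the scene stay as the last step left them, time stands still between calls to the robot, and variables do not carry over. Pictures are saved under pics/ and viewed, at most 10 in all, crops included, and the job is handed in when it is done.

Besides the shell and the picture viewer there is one more tool, called in YAML: its name, and indented under it one key for each argument. play_rows: Moves the arm, as the interface text tells. Shift numbers are shares of 0.03 m and turn numbers shares of 0.1 rad, none past 1 either way. Its arguments: {"type":"object","properties":{"steps":{"type":"array"},"grip_force":{"type":"number"}},"required":["steps"]}

```bash
mkdir -p pics
cat > h.py <<'E'
import cv2,numpy as np
from rig import robot
def cam(n):
    c=robot.camera(n);np.savez('pics/'+n+'.npz',**c);return c
E
python3 - <<'E'
from h import *
for n in ["scene","side","wrist"]:
    c=cam(n);cv2.imwrite(f'pics/{n}.png',c['image'][:,:,::-1])
    R=cv2.Rodrigues(np.array(c['rvec'],float))[0];print(n,(-R.T@np.ravel(c['tvec'])).round(3))
o=robot.get_obs();print(o)
E
```

```text
scene [-0.039 -0.279  0.884]
side [ 0.271 -0.334  0.766]
wrist [0.625 0.075 0.383]
{'time': 0.15, 'q': array([-1.78476333e-01,  5.28250332e-01,  1.43358872e+00,  1.21036014e-05,
        1.18139635e+00, -1.78539002e-01]), 'joint_velocities': array([-4.17229826e-04, -2.31676731e-03, -2.84835761e-03,  7.36113377e-05,
       -3.42339142e-04, -1.12695400e-04]), 'joint_torque': array([ 9.14956272e-04, -4.40429199e+01, -1.76841742e+01,  6.33679633e-02,
        5.52540855e-02, -1.06930895e-04]), 'position': array([6.24450836e-01, 1.46798085e-04, 2.21803969e-01]), 'tool_rot': array([ 7.07086013e-01,  7.07127071e-01, -4.63842921e-04, -6.77885960e-04]), 'ft_force': array([-0.04195687,  0.6771215 , -0.13870225]), 'moment': array([-0.02078951,  0.0128383 ,  0.04133759]), 'grip_force': 0.0, 'grip_width': 0.08686587390899622}
```

View pics/scene.png

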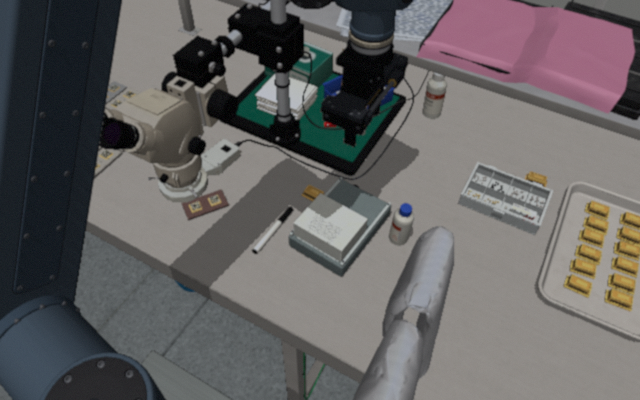

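View pics/wrist.png

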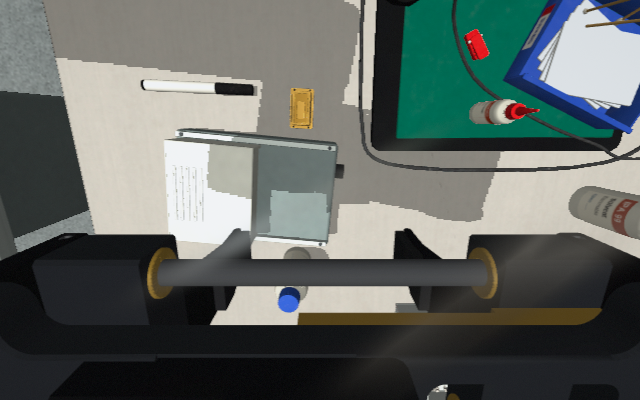

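View pics/side.png

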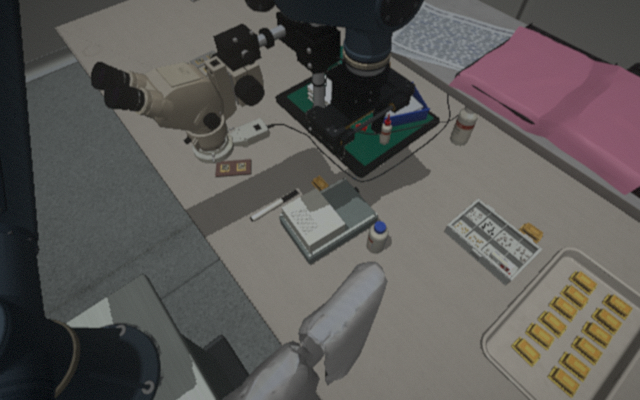

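The scene and side pictures show the station with the white hood forward, marker and package on its left and bottle on its right. The wrist picture shows the hood at about (165..255, 140..245) and the station's rear edge at x≈335. I'll enlarge it to read the corners.

Run:
```python
import cv2
i=cv2.imread('pics/wrist.png')[115:265,145:345];cv2.imwrite('pics/c1.png',cv2.resize(i,None,fx=4,fy=4,interpolation=cv2.INTER_CUBIC))
i=cv2.imread('pics/scene.png')[170:280,280:420];cv2.imwrite('pics/c2.png',cv2.resize(i,None,fx=5,fy=5,interpolation=cv2.INTER_CUBIC))
```

```text
(no output)
```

View pics/c1.png

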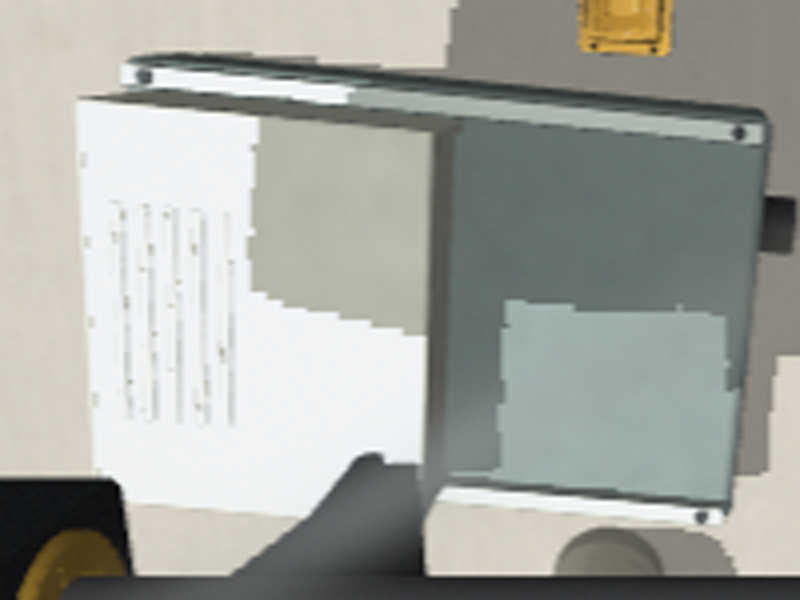

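View pics/c2.png

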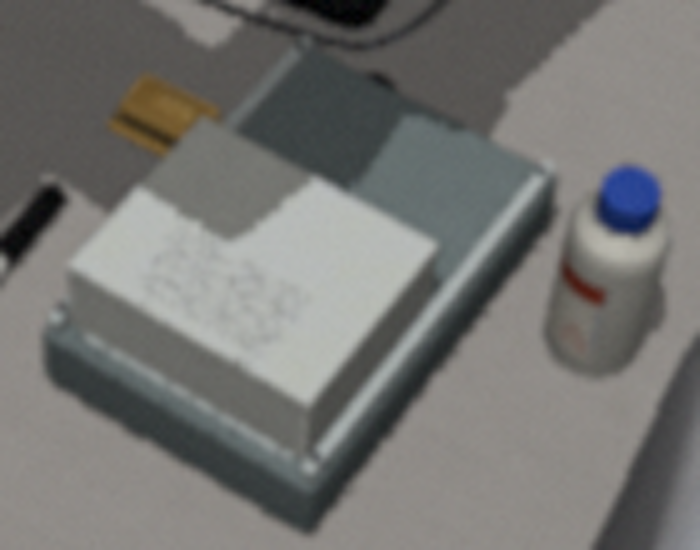

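The crops show the hood top corners and rail screws clearly; I'll fit the station pose to both views.

```bash
cat > fit.py <<'E'
import cv2,numpy as np
from scipy.optimize import least_squares
W=lambda u,v:((u+.5)/4+144.5,(v+.5)/4+114.5)
S=lambda u,v:((u+.5)/5+279.5,(v+.5)/5+169.5)
# hood: (end 0/1, side), screws: ('s',end,side)
obs=[('wrist','h',0,1,W(78,99)),('wrist','h',0,-1,W(93,502)),('wrist','h',1,1,W(435,131)),
('wrist','s',1,1,W(739,133)),('wrist','s',-1,1,W(145,76)),('wrist','s',1,-1,W(701,517)),
('scene','h',0,1,S(68,268)),('scene','h',0,-1,S(308,405)),('scene','h',1,-1,S(437,245)),('scene','h',1,1,S(205,120))]
C={n:np.load(f'pics/{n}.npz') for n in('wrist','scene')}
def pts(p):
    x,y,a,s,d=p;c,n=np.cos(a),np.sin(a);o=[]
    for k,t,e,sd,_ in obs:
        l=(-.094+s+.092*e,.056*sd,.082) if t=='h' else (d*e,.06*sd,.047)
        o.append((x+c*l[0]-n*l[1],y+n*l[0]+c*l[1],l[2]))
    return np.array(o)
def res(p,only=None):
    P=pts(p);r=[]
    for q,o in zip(P,obs):
        if only and o[0]!=only: continue
        k=C[o[0]];r.append(cv2.projectPoints(q[None],k['rvec'],k['tvec'],k['mtx'],None)[0].ravel()-o[4])
    return np.ravel(r)
if __name__=='__main__':
    for only in(None,'wrist'):
        f=least_squares(res,[.55,.03,0,.005,.09],args=(only,));print(f.x.round(4));print(f.fun.reshape(-1,2).round(1).tolist())
    x,y,a=least_squares(res,[.55,.03,0,.005,.09]).x[:3]
    for l in((-.094,0),(-.058,.027),(-.058,0),(-.058,-.027),(-.004,0)):
        print(l,round(x+np.cos(a)*l[0]-np.sin(a)*l[1],4),round(y+np.sin(a)*l[0]+np.cos(a)*l[1],4))
E
python3 fit.py
```

```text
[ 0.5429 -0.008  -0.094   0.0074  0.0846]
[[-1.4, 0.2], [0.2, 0.6], [-0.4, 0.8], [0.0, 0.5], [-0.0, 0.5], [-0.1, 0.6], [-1.1, -1.9], [-0.4, -1.1], [-0.1, -1.5], [-1.1, -2.1]]
[ 0.543  -0.0074 -0.0948  0.0079  0.0846]
[[-0.8, -0.4], [0.6, 0.1], [0.3, 0.2], [0.1, 0.0], [0.0, -0.1], [-0.1, 0.2]]
(-0.094, 0) 0.4493 0.0008
(-0.058, 0.027) 0.4877 0.0243
(-0.058, 0) 0.4851 -0.0026
(-0.058, -0.027) 0.4826 -0.0294
(-0.004, 0) 0.5389 -0.0076
```

Fit is consistent (≈1 px; hood at 7 mm, yaw −0.094). Turn the tool about +1.665 rad so that tool x = station +x, with the opening near 39 mm (fingertip centres 54 mm apart).

play_rows:
  steps: [-0.1,0,0,0,1,-0.1,0,0,0,1,-0.1,0,0,0,1,-0.1,0,0,0,1,-0.1,0,0,0,1,-0.1,0,0,0,1,-0.1,0,0,0,1,-0.1,0,0,0,1,-0.1,0,0,0,1,-0.1,0,0,0,1]

```text
time: 1.15
position: [0.6247, 0.0001, 0.2221]
tool_rot: [0.96, 0.28, -0.0, -0.0]
ft_force: [0.3, 0.8, 0.5]
grip_width: 0.0392
grip_force: 0.0
```

play_rows:
  steps: [-0.1,0,0,0,1,-0.1,0,0,0,1,-0.1,0,0,0,1,-0.1,0,0,0,1,-0.1,0,0,0,1,-0.1,0,0,0,1,-0.1,0,0,0,0.65,-0.1,0,0,0,0,-0.1,0,0,0,0,-0.1,0,0,0,0]

```text
time: 2.15
position: [0.6249, 0.0, 0.2224]
tool_rot: [0.999, -0.047, -0.0, -0.0]
ft_force: [-0.3, -0.3, -0.1]
grip_width: 0.0392
grip_force: 0.0
```

```bash
cat >> h.py <<'E'
from scipy.spatial.transform import Rotation as Ro
X0,Y0,A=.5429,-.008,-.094
def st():
    o=robot.get_obs();p=o['position'];R=Ro.from_quat(o['tool_rot']).as_matrix()
    d=Ro.from_euler('z',-A).apply([p[0]-X0,p[1]-Y0,p[2]])
    print('t',round(o['time'],2),'station xyz',d.round(4),'yaw err',round(np.arctan2(R[1,0],R[0,0])-A,4),'z',R[:,2].round(4),'w',round(o['grip_width'],4),'F',o['ft_force'].round(2),'q',o['q'].round(2))
E
python3 -c "from h import *;st()"
```

```text
t 2.15 station xyz [0.0808 0.0157 0.2224] yaw err 0.0008 z [-4.e-04  1.e-04 -1.e+00] w 0.0392 F [-0.3  -0.29 -0.08] q [-0.18  0.53  1.43  0.    1.18  1.49]
```

play_rows:
  steps: [-0.1,-0.7,0.075,0,0,-0.1,-0.7,0.075,0,0,-0.1,-0.7,0.075,0,0,-0.1,-0.7,0.075,0,0,-0.1,-0.7,0.075,0,0,-0.1,-0.7,0.075,0,0,-0.1,-0.7,0.075,0,0,-0.1,-0.7,0,0,0,-0.1,-0.7,0,0,0,-0.1,-0.4,0,0,0]

```text
time: 3.15
position: [0.4216, 0.0036, 0.2226]
tool_rot: [0.999, -0.047, -0.001, -0.0]
ft_force: [-0.3, -0.1, -0.1]
grip_width: 0.039
grip_force: 0.0
```

play_rows:
  steps: [-0.1,0,0,0.6,0,-0.1,0,0,0.6,0,-0.1,0,0,0.6,0,-0.1,0,0,0.6,0,-0.1,0,0,0.6,0,-0.1,0,0,0.6,0,-0.1,0,0,0.6,0,-0.1,0,0,0.6,0,-0.1,0,0,0.5,0,-0.1,0,0,0,0]

```text
time: 4.15
position: [0.4231, 0.0033, 0.0622]
tool_rot: [0.999, -0.047, -0.001, -0.0]
ft_force: [0.2, 0.1, -1.0]
grip_width: 0.039
grip_force: 0.0
```

```bash
python3 -c "
from h import *
st()
c=cam('scene');cv2.imwrite('pics/s2.png',cv2.resize(c['image'][130:290,240:440,::-1],None,fx=4,fy=4,interpolation=cv2.INTER_CUBIC)[:600])"
```

```text
t 4.15 station xyz [-0.1203 -0.      0.0622] yaw err -0.0 z [-2.5e-03  7.0e-04 -1.0e+00] w 0.039 F [ 0.16  0.14 -1.02] q [-0.26  0.58  2.06  0.    0.5   1.41]
```

View pics/s2.png

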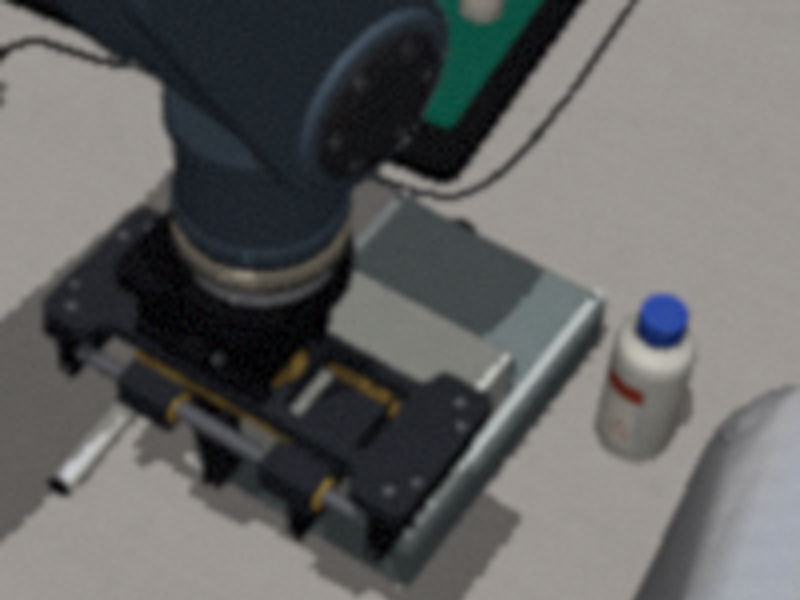

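The fingers are down just in front of the hood, centred. Push.

play_rows:
  steps: [-0.1,0.3,0,0,0,-0.1,0.3,0,0,0,-0.1,0.3,0,0,0,-0.1,0.3,0,0,0,-0.1,0.3,0,0,0,-0.1,0.3,0,0,0,-0.1,0.3,0,0,0,-0.1,0.3,0,0,0,-0.1,0.3,0,0,0,-0.1,0.3,0,0,0]

```text
time: 5.2
position: [0.5137, -0.0052, 0.0635]
tool_rot: [0.999, -0.047, -0.0, -0.0]
ft_force: [-2.3, 0.2, 1.4]
grip_width: 0.039
grip_force: 1.2
```

play_rows:
  steps: [-0.1,0.15,0,0,0,-0.1,0.15,0,0,0,-0.1,0.1,0,0,0,-0.1,0.1,0,0,0,-0.1,0,0,0,0,-0.1,0,0,0,0,-0.1,0,0,0,0,-0.1,0,0,0,0,-0.1,0,0,0,0,-0.1,0,0,0,0]

```text
time: 6.2
position: [0.5274, -0.0066, 0.0634]
tool_rot: [0.999, -0.047, -0.001, -0.0]
ft_force: [-3.8, -0.2, 1.2]
grip_width: 0.0388
grip_force: 1.8
```

```bash
python3 -c "from h import *;st()"
```

```text
t 6.2 station xyz [-0.0156 -0.      0.0634] yaw err -0.0002 z [-1.1e-03  2.0e-04 -1.0e+00] w 0.0388 F [-3.84 -0.25  1.21] q [-0.22  0.65  1.8  -0.    0.69  1.44]
```

play_rows:
  steps: [-0.1,0.04,0,0,0,-0.1,0.04,0,0,0,-0.1,0.04,0,0,0,-0.1,0,0,0,0,-0.1,0,0,0,0,-0.1,0,0,0,0,-0.1,0,0,0,0,-0.1,0,0,0,0,-0.1,0,0,0,0,-0.1,0,0,0,0]

```text
time: 7.2
position: [0.5275, -0.0065, 0.0634]
tool_rot: [0.999, -0.047, -0.004, -0.0]
ft_force: [-10.4, 0.1, 6.6]
grip_width: 0.039
grip_force: 4.8
```

The hood is at its stop (force rose, no motion). Back off over the keys, raising slightly, and look.

play_rows:
  steps: [-0.1,-0.3,0,0,0,-0.1,-0.3,0,0,0,-0.1,-0.3,0,-0.1,0,-0.1,-0.3,0,-0.1,0,-0.1,-0.3,0,-0.2,0,-0.1,-0.07,0,0,0,-0.1,0,0,0,0,-0.1,0,0,0,0,-0.1,0,0,0,0,-0.1,0,0,0,0]

```text
time: 8.2
position: [0.485, -0.0026, 0.0754]
tool_rot: [0.999, -0.047, 0.0, 0.0]
ft_force: [-1.1, -0.3, 0.0]
grip_width: 0.0391
grip_force: 0.0
```

```bash
python3 -c "
from h import *
st()
c=cam('wrist');cv2.imwrite('pics/w2.png',c['image'][:,:,::-1])
T=lambda l:Ro.from_euler('z',A).apply(l)+[X0,Y0,0]
for l in((-.058,.027,.052),(-.058,-.027,.052),(-.058,0,.044),(-.004,.056,.082),(-.004,-.056,.082)):
  print(l,cv2.projectPoints(T(l)[None],c['rvec'],c['tvec'],c['mtx'],None)[0].ravel().round(1))
"
```

```text
t 8.2 station xyz [-0.0582 -0.0001  0.0754] yaw err -0.0002 z [ 3.e-04 -0.e+00 -1.e+00] w 0.0391 F [-1.11 -0.34  0.02] q [-0.24  0.59  1.91  0.    0.64  1.43]
(-0.058, 0.027, 0.052) [284.7 231.5]
(-0.058, -0.027, 0.052) [363.8 231.5]
(-0.058, 0, 0.044) [324.2 227.3]
(-0.004, 0.056, 0.082) [219.7 157.6]
(-0.004, -0.056, 0.082) [430.1 157.6]
```

View pics/w2.png

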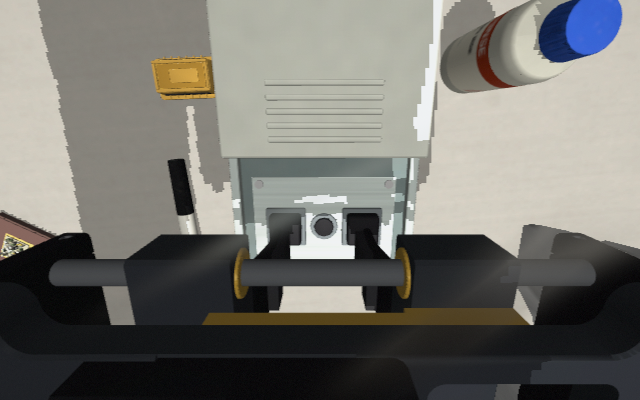

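The keys are uncovered, with a fingertip above each square key; the round key at (324,226) and hood edge at row 157 match the prediction within 1 px. Press both.

play_rows:
  steps: [-0.1,0,0,0.2,0,-0.1,0,0,0.2,0,-0.1,0,0,0.2,0,-0.1,0,0,0.1,0,-0.1,0,0,0.1,0,-0.1,0,0,0.1,0,-0.1,0,0,0.1,0,-0.1,0,0,0.1,0,-0.1,0,0,0.05,0,-0.1,0,0,0.05,0]

```text
time: 9.25
position: [0.4843, -0.0024, 0.0455]
tool_rot: [0.999, -0.047, 0.001, 0.0]
ft_force: [-12.2, 1.2, 74.0]
grip_width: 0.0393
grip_force: 36.8
```

```bash
python3 -c "from h import *;st()"
```

```text
t 9.25 station xyz [-0.0588  0.      0.0455] yaw err 0.0005 z [ 2.1e-03 -8.0e-04 -1.0e+00] w 0.0393 F [-12.21   1.17  74.01] q [-0.24  0.65  1.92 -0.    0.57  1.43]
```

Bottomed and pressing hard; ease off 2 mm and hold.

play_rows:
  steps: [-0.1,0,0,-0.04,0,-0.1,0,0,-0.03,0,-0.1,0,0,0,0,-0.1,0,0,0,0,-0.1,0,0,0,0,-0.1,0,0,0,0,-0.1,0,0,0,0,-0.1,0,0,0,0,-0.1,0,0,0,0,-0.1,0,0,0,0]

```text
time: 10.25
position: [0.4843, -0.0024, 0.046]
tool_rot: [0.999, -0.047, 0.001, 0.0]
ft_force: [-7.6, 0.4, 41.5]
grip_width: 0.0391
grip_force: 21.0
```

play_rows:
  steps: [-0.1,0,0,-0.02,0,-0.1,0,0,0,0,-0.1,0,0,0,0,-0.1,0,0,0,0,-0.1,0,0,0,0,-0.1,0,0,0,0,-0.1,0,0,0,0,-0.1,0,0,0,0,-0.1,0,0,0,0,-0.1,0,0,0,0]

```text
time: 11.25
position: [0.4843, -0.0025, 0.046]
tool_rot: [0.999, -0.047, 0.001, 0.0]
ft_force: [-7.6, 0.4, 36.0]
grip_width: 0.0392
grip_force: 18.5
```

play_rows:
  steps: [-0.1,0,0,0,0,-0.1,0,0,0,0,-0.1,0,0,0,0,-0.1,0,0,0,0,-0.1,0,0,0,0,-0.1,0,0,0,0,-0.1,0,0,0,0,-0.1,0,0,0,0,-0.1,0,0,0,0,-0.1,0,0,0,0]

```text
time: 12.25
position: [0.4843, -0.0024, 0.046]
tool_rot: [0.999, -0.047, 0.001, 0.0]
ft_force: [-7.3, 0.7, 37.1]
grip_width: 0.0384
grip_force: 18.5
```

play_rows:
  steps: [-0.1,0,0,0,0,-0.1,0,0,0,0,-0.1,0,0,0,0,-0.1,0,0,0,0,-0.1,0,0,0,0,-0.1,0,0,0,0,-0.1,0,0,0,0,-0.1,0,0,0,0,-0.1,0,0,0,0,-0.1,0,0,0,0]

```text
time: 13.25
position: [0.4843, -0.0024, 0.046]
tool_rot: [0.999, -0.047, 0.001, 0.0]
ft_force: [-7.8, 2.1, 37.7]
grip_width: 0.0393
grip_force: 18.5
```

play_rows:
  steps: [-0.1,0,0,-0.1,0,-0.1,0,0,-0.1,0,-0.1,0,0,-0.1,0,-0.1,0,0,-0.2,0,-0.1,0,0,-0.4,0,-0.1,0,0,-0.6,0,-0.1,0,0,-0.6,0,-0.1,0,0,-0.6,0,-0.1,0,0,-0.6,0,-0.1,0,0,0,0]

```text
time: 14.25
position: [0.4866, -0.0029, 0.1436]
tool_rot: [0.999, -0.047, 0.003, 0.001]
ft_force: [0.8, 0.0, -0.2]
grip_width: 0.0393
grip_force: 0.0
```

```bash
python3 -c "
from h import *
st()
c=cam('wrist');cv2.imwrite('pics/w3.png',c['image'][:,:,::-1])"
```

```text
t 14.25 station xyz [-0.0566 -0.0002  0.1436] yaw err -0.0001 z [ 0.0059 -0.0014 -1.    ] w 0.0393 F [ 0.84  0.03 -0.23] q [-0.24  0.46  1.86  0.    0.81  1.43]
```

View pics/w3.png

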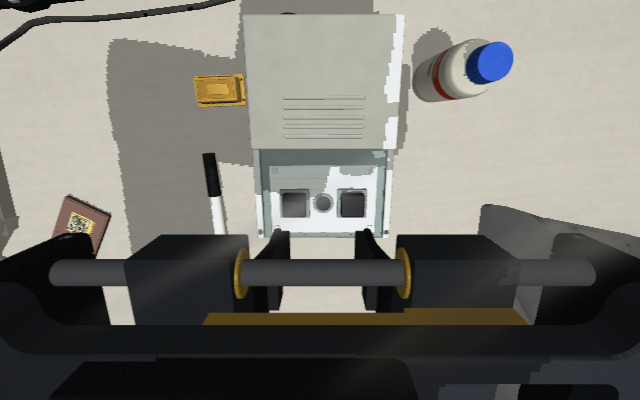

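The hood is back, both square keys at (295,204) and (352,204) are up, the package, marker and bottle look undisturbed, and the arm is clear.

```bash
python3 -c "
from rig import robot
print(robot.hand_in())"
```

```text
the job is handed in; nothing more can be done
None
```

I pushed the hood to its stop, held both square keys fully down for about four seconds and released them, then handed the job in with the arm clear; the rig gave no verdict.

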